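Make up two engine service kits

ROBOT

A 6-joint arm with a two-finger parallel gripper is mounted at the origin on the work surface. World frame = base frame: x ahead of the robot, y to its left, z up, the work surface at z = 0. Lengths are in m, angles in rad, forces in N, time in s.
With the tool pointing down it reaches from about 0.35 to 0.775 m from the base axis. Payload 7.3 kg.
Tool frame: the origin (TCP) lies at the very end of the fingers, on their centre line; the grasp point (between the pads) lies 19 mm behind it; z points along the fingers, y is the line along which they close (so a half turn about z gives the same grasp; the last joint's range is limited). The gripper opens to 92 mm and grips with 3 to 60 N. Pads are 19 mm wide; open, the fingers measure 130 mm over their backs; the gripper's body (75 mm by 190 mm) begins 47 mm behind the grasp point.
Start: joints at [-1.384, 0.342, 1.524, -0, 1.275, -0.146], TCP at [0.172, -0.496, 0.227] pointing down, gripper open.
Joint ranges: [-2.53, 2.53], [-0.77, 2.02], [0.04, 2.7], [-1, 4.14], [0.28, 2.66], [-3.11, 3.11]. Speed limits (rad/s): [2.57, 2.57, 3.14, 3.14, 3.14, 3.14].

INTERFACE

Orientations are given as [roll, pitch, yaw] about the fixed x, y, z axes, in that order (R = Rz(yaw) Ry(pitch) Rx(roll)).
In Python, from cell import robot gives the robot as it stands.
- The arm moves only by the tool apply_moves, never from a script. Its argument "rows" is a list of rows, each an object with "xyz": the shift along the tool's x, y, z in mm, a list of three; "turn": the turn about the tool's z in rad. A call has 1 to 10 rows; each row shifts and turns the commanded pose from where the row before left it, along the tool's axes as they then stand; what a row does not reach is not made up. A row lasts 1/8 s, in which the tool goes at most 62.5 mm and 10.7 degrees, less where a joint would pass 70% of its speed; a pose out of reach is approached as far as the arm can. A call with a gripper value outside its range is refused whole. "gripper" is the opening, from 0 (shut) to 1 (fully open), set as the call begins (left out, the last holds). The fingers move at their own pace and stop on an object; "newtons" is the grip in N (left out, the last holds). Time passes only in rows, so rows that do not move let the fingers close. It gives the time, the measured TCP pose, the force and the opening at its end, in the units of the state.
- robot.observe(): the state, without advancing time (a new reading comes with each control period).
- robot.read_camera(name): name is "side" or "top"; returns a dict with "frame" (384x512x3 uint8, blue, green, red), "mtx" (3x3 intrinsics, pixels), "distortion" ([k1, k2, p1, p2, k3] as OpenCV has them; the pictures are not rectified), "R" (3x3) and "t" (3): a world point X has camera coordinates R X + t. Camera axes: x right, y down, z forward; pixel columns grow to the right and rows downward; lengths in m; the calibration is good to about 2 mm. A picture is of the moment at which its call begins. There is no depth.
- robot.hand_in(): hands the job in, once; it reports no verdict.
The state is a dict: "time": time; "qpos": joint angles; "qvel": joint speeds; "joint_efforts": joint torques, N m; "tool_pos": TCP position; "tool_rot": TCP orientation; "contact_force": force on the tool from outside, world axes, zero at the start; "torque": the same for the moment, N m; "opening": finger opening in m.
Only numpy, scipy, OpenCV 4.12 (cv2) and the standard library are available. Lean on these libraries where they do the work, as an engineer would, in place of code of your own. Each camera call takes 0.05 s, during which the arm holds its last target. There are 200 camera calls.

TASK

Make up two service kits from the loose parts on the bench. Into the square box without a divider put the large belt pulley, flat on the bottom, and centre the rubber pump impeller flat on top of it; in the box with the divider, stand the piston crown up in the narrower compartment and the paper filter cartridge upright in the wider one, so that nothing sticks up above either rim. Set the parts down, do not drop them, and leave the small pulley and the brass thermostat lying where they are.

Things in the scene. Friction and masses are not known exactly. Their poses are not given: they have to be found in the camera images.
- pulley_center (a point): large V-belt pulley of dark steel with a bright face, round, 64 mm in diameter, 20 mm high, about 0.25 kg, lying flat with its axis upright; both faces are flat. The point is its centre, 10 mm above its underside; z is its axis.
- impeller_center (a point): black rubber pump impeller with ten vanes and a small brass bush, round, 52 mm in diameter, 28 mm high, lying flat with its axis upright; may be gripped across any diameter. The point is its centre, 14 mm above its underside; z is its axis.
- piston_center (a point): bare aluminium engine piston with a round dark bowl in its crown, 60 mm in diameter, 48 mm high, about 0.3 kg, standing crown up. The point is its centre, 24 mm above its underside; z is its axis and points to the crown.
- filter_center (a point): paper fuel filter cartridge, pleated cream paper between bright steel end caps with a black hole in the middle of the top, 55 mm in diameter, 50 mm high, standing upright. The point is its centre, 25 mm above its underside; z is its axis.
- square_box: square plywood box without a lid or divider, fixed to the bench, 140 by 140 mm outside, 130 by 130 mm inside, walls 5 mm, floor 5 mm thick, rim 58 mm above the bench. The origin is the centre of its underside; x and y run parallel to its sides, z up.
- divided_box: oblong plywood box without a lid, fixed to the bench, 205 mm along its x by 140 mm along its y outside, walls 5 mm, floor 5 mm thick, rim 58 mm above the bench. A wall 5 mm thick, almost as high as the rim, parallel to its y, divides it: the narrower compartment, 80 mm along x by 130 mm along y, has its centre at x = +57.5 mm, y = 0, and the wider, 110 by 130 mm, at x = -42.5 mm, y = 0. The origin is the centre of its underside; z up.
- small_pulley_center (a point): small V-belt pulley, like the large one but 42 mm in diameter, 20 mm high, loose; not part of either kit, to be left alone. The point is its centre, 10 mm above its underside.
- thermostat_center (a point): brass engine thermostat, a round flange 52 mm in diameter with a stepped dome and a bridge over it, 28 mm high, loose; not part of either kit, to be left alone. The point is on its axis, 14 mm above its underside.
There are look-alikes about, which are no part of the job. Leave any blue or red look-alike of the part that bears piston_center alone.

How it is judged:
By the outcome, as a careful person would: the job done as asked, in the order asked, and still so for the second after the job is handed in, with the robot touching nothing.
It also fails if it takes over 106 s, if anything falls off the work surface, if the arm or the gripper's body presses on something with over 40 N, if the wrist force passes 120 N, or if a joint passes its speed limit or range.

## Working session

There is one attempt and no reset: what is moved stays moved. The work goes in short steps, Python scripts to look and compute and a tool call to move; the robot and the scene stay as the last step left them, time stands still between calls to the robot, and variables do not carry over. Pictures are saved under pics/ and viewed, on a budget of 14 in all, crops included, one or two more only if the job needs it, and the job is handed in when it is done.

Besides the shell and the picture viewer there is one more tool, called after "Request:" as name(argument=value, ...) on one line, values as JSON. apply_moves: Moves the arm, as the interface text tells. Its arguments: {"type":"object","properties":{"rows":{"type":"array"},"gripper":{"type":"number"},"newtons":{"type":"number"}},"required":["rows"]}

```bash
mkdir -p pics; ls
python3 - <<'E'
from cell import robot
import cv2,pickle
s=robot.observe();print({k:s[k] for k in('time','tool_pos','tool_rot','opening','contact_force')})
for n in('top','side'):
    c=robot.read_camera(n);pickle.dump(c,open(f'{n}0.pkl','wb'));cv2.imwrite(f'pics/{n}0.png',cv2.resize(c['frame'],(800,600)))
    print(n,c['mtx'],c['R'],c['t'],-c['R'].T@c['t'],c['distortion'])
E
```

```text
pics
{'time': 0.0, 'tool_pos': array([ 0.17144048, -0.49578007,  0.22605327]), 'tool_rot': array([-3.14005156e+00, -2.22032662e-04,  3.32790124e-01]), 'opening': 0.09160790494414754, 'contact_force': array([-0.13392369,  0.51538408, -0.70003222])}
top [[371.92144505   0.         253.71400364]
 [  0.         371.92144505 192.64231242]
 [  0.           0.           1.        ]] [[ 0.02046253 -0.99956792  0.02110098]
 [-0.99385023 -0.02263371 -0.10839485]
 [ 0.10882561 -0.01875318 -0.99388395]] [-0.01261674  0.51813025  0.79290669] [0.42891348 0.01398544 0.84448611] [-0.08982521  0.          0.          0.          0.        ]
side [[415.39851531   0.         247.04702511]
 [  0.         415.39851531 187.13236831]
 [  0.           0.           1.        ]] [[ 0.98434494 -0.17619176  0.00463652]
 [-0.09847862 -0.57161472 -0.81459105]
 [ 0.14617453  0.80138198 -0.58001718]] [-0.50353554  0.09138935  0.86701458] [ 0.37791711 -0.73128917  0.57966295] [-0.01335331  0.          0.          0.          0.        ]
```

View pics/top0.png

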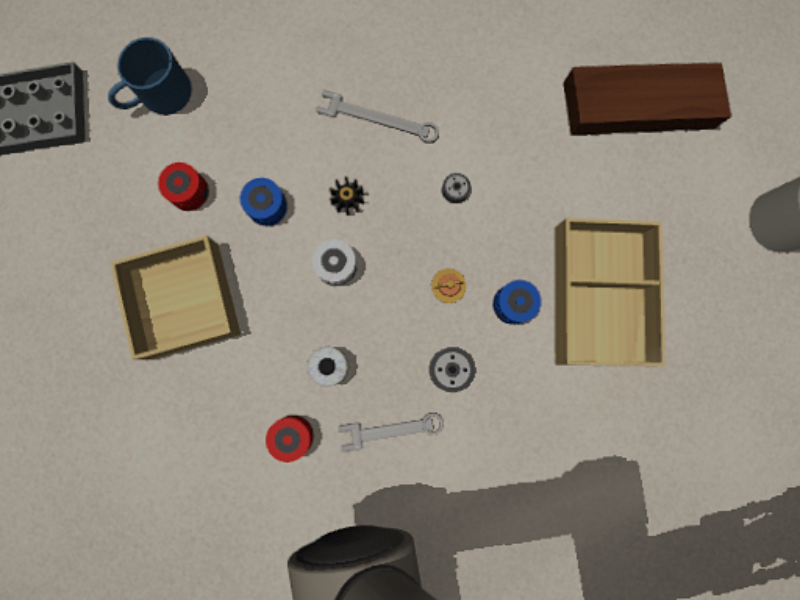

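View pics/side0.png

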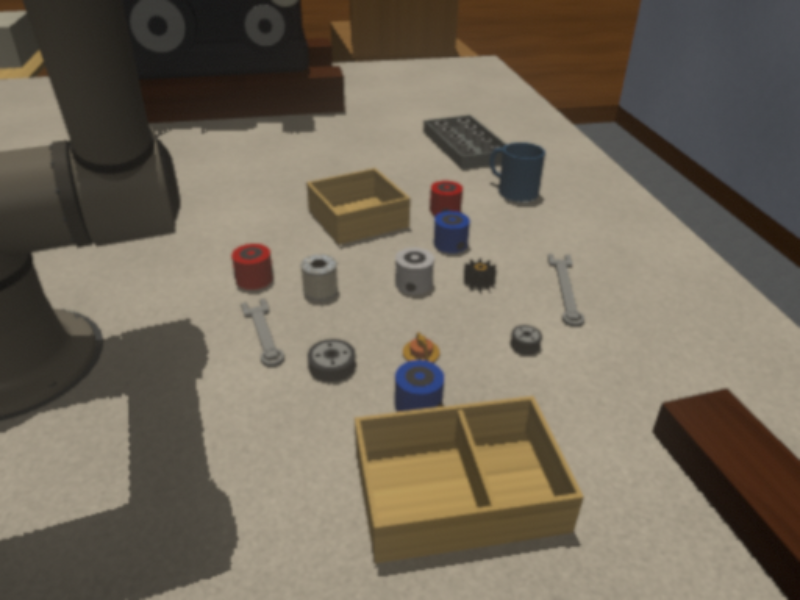

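The first top picture (800x600) shows these candidates:
- **Piston:** the bare aluminium one at (335,262). Its look-alikes are red at (183,186) and (290,438), and blue at (264,200) and (518,301).
- **Filter:** (329,366), cream with a black hole.
- **Impeller:** (347,194).
- **Large pulley:** (452,369). The small pulley is at (457,186).
- **Thermostat:** (449,286).
- **Boxes:** the square box is at (180,297). The divided box is at (610,292), with its narrow compartment toward the top of the picture.

Next I'll measure these and overlay the predicted outlines on a close crop.

```bash
cat > h.py <<'E'
import numpy as np,cv2,pickle
def w(c,uv,z):
    p=cv2.undistortPoints(np.array([[uv]],float),c['mtx'],np.array(c['distortion']))[0,0]
    C=-c['R'].T@c['t'];d=c['R'].T@np.r_[p,1];return C+d*(z-C[2])/d[2]
def pr(c,X):
    return cv2.projectPoints(np.array(X,float).reshape(-1,3),cv2.Rodrigues(c['R'])[0],c['t'],c['mtx'],np.array(c['distortion']))[0][:,0]
def ring(x,y,z,r):
    a=np.linspace(0,2*np.pi,60);return np.c_[x+r*np.cos(a),y+r*np.sin(a),0*a+z]
def draw(c,rings,x0,y0,x1,y1,s,fn):
    im=cv2.resize(c['frame'][y0:y1,x0:x1],None,fx=s,fy=s,interpolation=cv2.INTER_CUBIC)
    for r in rings: cv2.polylines(im,[((pr(c,r)-[x0,y0]+.5)*s*16).astype(int)],False,(0,255,0),1,shift=4)
    cv2.imwrite(fn,im)
def box(x,y,yaw,lx,ly,z):
    P=np.array([[1,1],[-1,1],[-1,-1],[1,-1],[1,1]])*[lx/2,ly/2]
    R=np.array([[np.cos(yaw),-np.sin(yaw)],[np.sin(yaw),np.cos(yaw)]])
    return np.c_[P@R.T+[x,y],np.full(5,z)]
E
python3 - <<'E'
from h import *
t=pickle.load(open('top0.pkl','rb'));s=pickle.load(open('side0.pkl','rb'))
k=.64
obj={'pul':((452,369),(331,354),.02,.032),'imp':((347,194),(480,268),.028,.026),'pis':((334,261),(415,258),.048,.03),'fil':((327,366),(320,264),.05,.0275)}
R=[]
for n,(a,b,z,r) in obj.items():
    p=w(t,np.array(a)*k,z);q=w(s,np.array(b)*k,z);print(n,p.round(4),q.round(4),np.hypot(*p[:2]).round(3));R.append(ring(p[0],p[1],z,r))
draw(t,R,195,105,310,262,3.8,'pics/crop1.png')
for n,cs in {'sq':[(113,262),(210,237),(240,335),(133,358)],'div':[(567,219),(662,222),(663,365),(556,365)]}.items():
    P=np.array([w(t,np.array(c)*k,.058)[:2] for c in cs]);print(n,P.round(4),P.mean(0),[np.linalg.norm(P[i]-P[i-1]).round(4) for i in range(4)])
E
```

```text
pul [ 0.4242 -0.0822  0.02  ] [ 0.4233 -0.0829  0.02  ] 0.432
imp [0.6722 0.0732 0.028 ] [0.6719 0.0703 0.028 ] 0.676
pis [0.57   0.0868 0.048 ] [0.5715 0.0849 0.048 ] 0.577
fil [0.4249 0.0915 0.05  ] [0.4269 0.0895 0.05  ] 0.435
sq [[0.5606 0.394 ]
 [0.5982 0.2589]
 [0.4639 0.2101]
 [0.4288 0.3562]] [0.51286905 0.30478482] [np.float64(0.137), np.float64(0.1402), np.float64(0.1429), np.float64(0.1502)]
div [[ 0.6364 -0.2383]
 [ 0.6371 -0.3775]
 [ 0.4342 -0.3725]
 [ 0.4322 -0.2203]] [ 0.53495479 -0.30216204] [np.float64(0.205), np.float64(0.1393), np.float64(0.203), np.float64(0.1522)]
```

View pics/crop1.png

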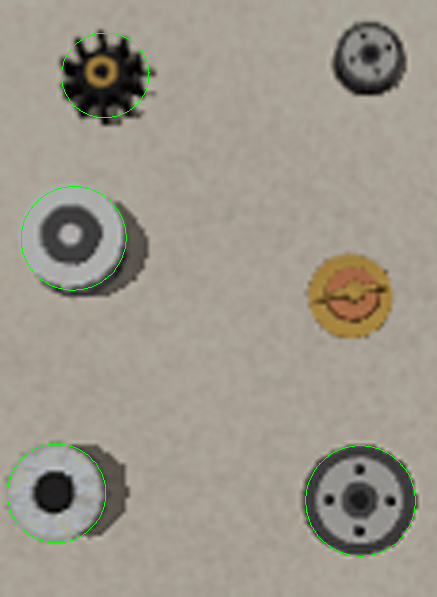

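The crop confirms the choices: bare aluminium piston at (70,235), filter at (55,492), ten-vane impeller at (104,75) and large pulley at (360,500). The outlines fit, and the two cameras agree to about 3 mm. Next is a check of the boxes with fitted outlines.

Run:
```python
from h import *
t=pickle.load(open('top0.pkl','rb'));s=pickle.load(open('side0.pkl','rb'))
def rings(q,d):
    a=np.radians(d[2]);b=np.radians(q[2]);c=np.cos(a)*.005+0;ex=np.array([np.cos(a),np.sin(a)])
    R=[box(q[0],q[1],b,.14,.14,.058),box(q[0],q[1],b,.13,.13,.005),box(d[0],d[1],a,.205,.14,.058)]
    for o,l in((.0575,.08),(-.0425,.11)):
        m=np.array(d[:2])+o*ex;R.append(box(m[0],m[1],a,l,.13,.058))
    return R
R=rings((.5126,.3074,16),(.5363,-.305,-1.4))
draw(t,R,65,145,160,235,4,'pics/a.png');draw(t,R,350,135,430,240,4,'pics/b.png')
draw(s,R,190,105,270,160,4,'pics/c.png');draw(s,R,220,250,375,355,2.5,'pics/d.png')
c=np.zeros((600,800,3),np.uint8);y=0
for f,(x,y) in {'a':(0,0),'b':(400,0),'c':(0,370),'d':(400,425)}.items():
    i=cv2.imread(f'pics/{f}.png')
    if f=='d': i=cv2.resize(i,None,fx=.66,fy=.66)
    hh=min(i.shape[0],600-y);ww=min(i.shape[1],800-x);c[y:y+hh,x:x+ww]=i[:hh,:ww]
cv2.imwrite('pics/boxes.png',c)
```

```text
(no output)
```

View pics/boxes.png

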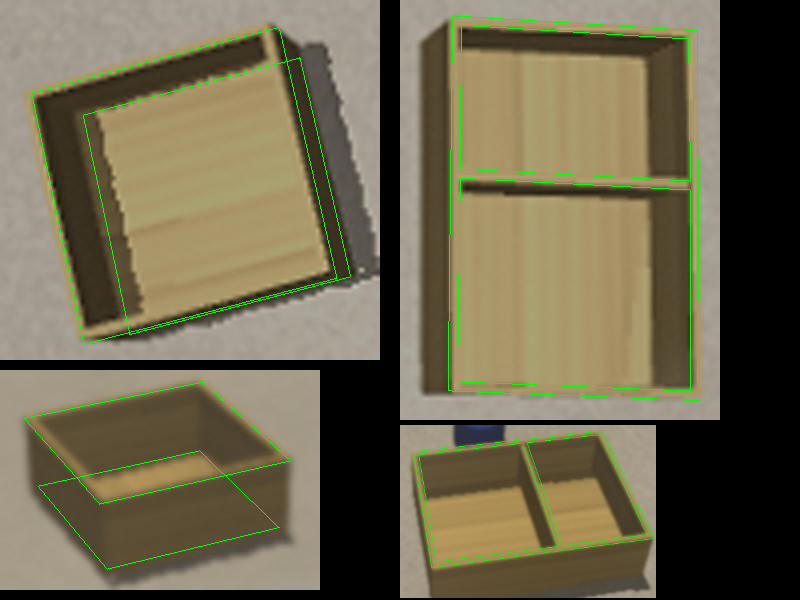

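The square-box outline needs about +3 mm in y, giving a centre of about (0.5126, 0.310) at 16°. The divided box is about (0.536, -0.304) with yaw close to -0.7°. Its narrow compartment is on the world +x side, centred at x≈0.5935, and the wide one is centred at x≈0.4935. I'll work at tool yaw 0, so tool x = +X, tool y = -Y and tool z = -Z.

Request:
apply_moves(rows=[{"xyz":[0,0,0],"turn":0.167},{"xyz":[0,0,0],"turn":0.166},{"xyz":[25,-41,0],"turn":0},{"xyz":[25,-41,0],"turn":0},{"xyz":[25,-41,0],"turn":0},{"xyz":[25,-41,0],"turn":0},{"xyz":[25,-41,0],"turn":0},{"xyz":[25,-41,0],"turn":0},{"xyz":[25,-41,0],"turn":0},{"xyz":[25,-41,0],"turn":0}], gripper=1, newtons=25)

```text
time: 1.35
tool_pos: [0.3721, -0.1668, 0.2266]
tool_rot: [3.142, 0.0, -0.0]
contact_force: [0.3, 0.0, -1.0]
opening: 0.0918
```

Request:
apply_moves(rows=[{"xyz":[26,-42,0],"turn":0},{"xyz":[26,-42,0],"turn":0},{"xyz":[0,0,45],"turn":0},{"xyz":[0,0,45],"turn":0},{"xyz":[0,0,45],"turn":0},{"xyz":[0,0,0],"turn":0},{"xyz":[0,0,0],"turn":0}])

```text
time: 2.22
tool_pos: [0.4244, -0.0846, 0.0929]
tool_rot: [3.141, -0.001, -0.0]
contact_force: [0.2, -0.4, 0.2]
opening: 0.0922
```

Request:
apply_moves(rows=[{"xyz":[0,-2,30],"turn":0},{"xyz":[0,0,30],"turn":0},{"xyz":[0,0,20],"turn":0},{"xyz":[0,0,9],"turn":0},{"xyz":[0,0,0],"turn":0},{"xyz":[0,0,0],"turn":0}])

```text
time: 2.98
tool_pos: [0.4245, -0.0826, 0.0038]
tool_rot: [3.141, -0.002, -0.0]
contact_force: [-0.8, 0.0, 1.2]
opening: 0.092
```

Request:
apply_moves(rows=[{"xyz":[0,0,0],"turn":0},{"xyz":[0,0,0],"turn":0},{"xyz":[0,0,0],"turn":0},{"xyz":[0,0,0],"turn":0},{"xyz":[0,0,0],"turn":0},{"xyz":[0,0,0],"turn":0},{"xyz":[0,0,0],"turn":0}], gripper=0.3)

```text
time: 3.85
tool_pos: [0.4238, -0.0824, 0.0028]
tool_rot: [3.141, -0.0, -0.0]
contact_force: [-1.0, -1.6, 3.2]
opening: 0.0633
```

Request:
apply_moves(rows=[{"xyz":[0,0,-10],"turn":0},{"xyz":[0,0,-30],"turn":0},{"xyz":[0,0,-40],"turn":0},{"xyz":[0,0,-40],"turn":0},{"xyz":[4,-17,-20],"turn":0},{"xyz":[8,-35,0],"turn":0},{"xyz":[10,-42,0],"turn":0},{"xyz":[10,-42,0],"turn":0},{"xyz":[10,-42,0],"turn":0},{"xyz":[10,-42,0],"turn":0}])

```text
time: 5.1
tool_pos: [0.4752, 0.1392, 0.1427]
tool_rot: [3.141, 0.001, -0.0]
contact_force: [1.0, -0.2, -2.3]
opening: 0.0631
```

Request:
apply_moves(rows=[{"xyz":[10,-42,0],"turn":0},{"xyz":[10,-42,0],"turn":0},{"xyz":[9,-42,0],"turn":0},{"xyz":[6,-30,0],"turn":0},{"xyz":[2,-16,0],"turn":0},{"xyz":[0,0,0],"turn":0},{"xyz":[0,0,0],"turn":0},{"xyz":[0,0,0],"turn":0}])

```text
time: 6.1
tool_pos: [0.5127, 0.3086, 0.1428]
tool_rot: [3.141, 0.0, -0.002]
contact_force: [0.4, -0.5, -1.6]
opening: 0.0632
```

```bash
cat > snap.py <<'E'
import sys
from h import *
from cell import robot
# python3 snap.py tag  -> top + side pictures side by side
o=[]
for n in('top','side'):
    c=robot.read_camera(n);pickle.dump(c,open(f'{n}_{sys.argv[1]}.pkl','wb'));o.append(c['frame'])
np.save('x.npy',o[0])
b=[list(map(int,a.split(','))) for a in sys.argv[2:]]
im=[cv2.resize(f[y0:y1,x0:x1],(395,int(395*(y1-y0)/(x1-x0))),interpolation=cv2.INTER_CUBIC) for f,(x0,y0,x1,y1) in zip(o,b)]
H=max(i.shape[0] for i in im);cv2.imwrite(f'pics/{sys.argv[1]}.png',np.hstack([cv2.copyMakeBorder(i,0,H-i.shape[0],0,5,cv2.BORDER_CONSTANT) for i in im]))
s=robot.observe();print(s['time'],s['tool_pos'],s['opening'])
E
python3 snap.py p1 40,110,200,260 160,60,320,210
```

```text
6.2 [0.51281583 0.30889949 0.14286432] 0.0630526896133291
```

View pics/p1.png

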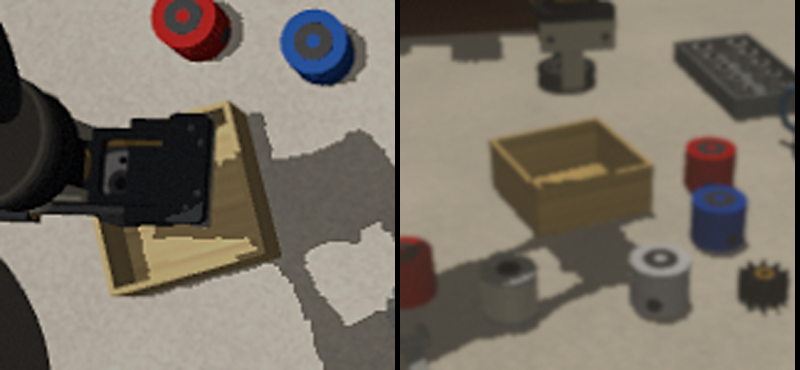

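The picture shows the pulley held level over the square box, at side-view pixel (567,75). Next I lower it.

Request:
apply_moves(rows=[{"xyz":[0,-1,30],"turn":0},{"xyz":[0,0,35],"turn":0},{"xyz":[0,0,35],"turn":0},{"xyz":[0,0,20],"turn":0},{"xyz":[0,0,8],"turn":0},{"xyz":[0,0,3],"turn":0},{"xyz":[0,0,0],"turn":0},{"xyz":[0,0,0],"turn":0}])

```text
time: 7.2
tool_pos: [0.5133, 0.3109, 0.0126]
tool_rot: [-3.141, -0.002, -0.0]
contact_force: [0.2, -0.1, -3.8]
opening: 0.0633
```

Request:
apply_moves(rows=[{"xyz":[0,0,2],"turn":0},{"xyz":[0,0,1.5],"turn":0},{"xyz":[0,0,0],"turn":0},{"xyz":[0,0,1],"turn":0},{"xyz":[0,0,0],"turn":0},{"xyz":[0,0,0],"turn":0}])

```text
time: 7.95
tool_pos: [0.5127, 0.3107, 0.0079]
tool_rot: [3.142, -0.0, -0.0]
contact_force: [-3.3, -1.5, 5.5]
opening: 0.0633
```

Contact is confirmed (z≈7.9 mm, +5.5 N). I'll open to about 75 mm and lift.

Request:
apply_moves(rows=[{"xyz":[0,0,0],"turn":0},{"xyz":[0,0,0],"turn":0},{"xyz":[0,0,0],"turn":0},{"xyz":[0,0,0],"turn":0},{"xyz":[0,0,-10],"turn":0},{"xyz":[0,0,-30],"turn":0},{"xyz":[0,0,-40],"turn":0},{"xyz":[0,0,-40],"turn":0},{"xyz":[0,0,-20],"turn":0}], gripper=0.81)

```text
time: 9.07
tool_pos: [0.5136, 0.3112, 0.1506]
tool_rot: [-3.14, -0.004, -0.0]
contact_force: [1.4, 0.2, -0.3]
opening: 0.0744
```

Request:
apply_moves(rows=[{"xyz":[20,29,0],"turn":0},{"xyz":[28,42,0],"turn":0},{"xyz":[28,42,0],"turn":0},{"xyz":[28,42,0],"turn":0},{"xyz":[28,42,0],"turn":0},{"xyz":[22,32,0],"turn":0},{"xyz":[6,10,0],"turn":0},{"xyz":[0,0,0],"turn":0},{"xyz":[0,0,0],"turn":0}])

```text
time: 10.2
tool_pos: [0.672, 0.0731, 0.1475]
tool_rot: [-3.141, 0.0, 0.001]
contact_force: [0.1, 1.1, 0.6]
opening: 0.0743
```

```bash
python3 snap.py p2 40,110,240,260 160,60,340,210
```

```text
10.3 [0.67208786 0.07317563 0.14751227] 0.0743779252044652
```

View pics/p2.png

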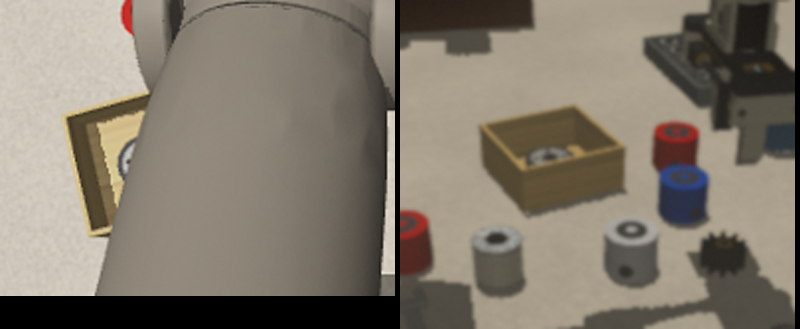

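The pulley lies flat in the square box (side view, (548,158)). Next I descend on the impeller.

Request:
apply_moves(rows=[{"xyz":[0,1,40],"turn":0},{"xyz":[0,0,40],"turn":0},{"xyz":[0,0,35],"turn":0},{"xyz":[0,0,18],"turn":0},{"xyz":[0,0,8],"turn":0},{"xyz":[0,0,0],"turn":0},{"xyz":[0,0,0],"turn":0}])

```text
time: 11.18
tool_pos: [0.6736, 0.0707, 0.0077]
tool_rot: [3.141, -0.003, -0.0]
contact_force: [-0.5, -0.7, 0.2]
opening: 0.075
```

Request:
apply_moves(rows=[{"xyz":[0,0,0],"turn":0},{"xyz":[0,0,0],"turn":0},{"xyz":[0,0,0],"turn":0},{"xyz":[0,0,0],"turn":0},{"xyz":[0,0,0],"turn":0},{"xyz":[0,0,0],"turn":0},{"xyz":[0,0,0],"turn":0}], gripper=0.3, newtons=15)

```text
time: 12.05
tool_pos: [0.6728, 0.0707, 0.0066]
tool_rot: [3.142, -0.001, -0.0]
contact_force: [-2.0, 0.7, 4.8]
opening: 0.052
```

Request:
apply_moves(rows=[{"xyz":[0,0,-10],"turn":0},{"xyz":[0,0,-30],"turn":0},{"xyz":[0,0,-40],"turn":0},{"xyz":[0,0,-40],"turn":0},{"xyz":[-10,-15,-20],"turn":0},{"xyz":[-20,-30,0],"turn":0},{"xyz":[-26,-40,0],"turn":0},{"xyz":[-26,-40,0],"turn":0},{"xyz":[-26,-40,0],"turn":0},{"xyz":[-26,-40,0],"turn":0}])

```text
time: 13.3
tool_pos: [0.5362, 0.2774, 0.1453]
tool_rot: [3.141, 0.002, 0.0]
contact_force: [0.6, 0.2, -0.9]
opening: 0.0517
```

Request:
apply_moves(rows=[{"xyz":[-16,-24,0],"turn":0},{"xyz":[-9,-11,0],"turn":0},{"xyz":[0,0,0],"turn":0},{"xyz":[0,0,0],"turn":0},{"xyz":[0,0,0],"turn":0}])

```text
time: 13.92
tool_pos: [0.5144, 0.3097, 0.1461]
tool_rot: [3.141, -0.0, -0.002]
contact_force: [-1.0, 0.1, 0.3]
opening: 0.0514
```

```bash
python3 snap.py p3 60,130,180,240 190,70,290,160
```

```text
14.025 [0.51422394 0.30992342 0.14607207] 0.05136738758541928
```

View pics/p3.png

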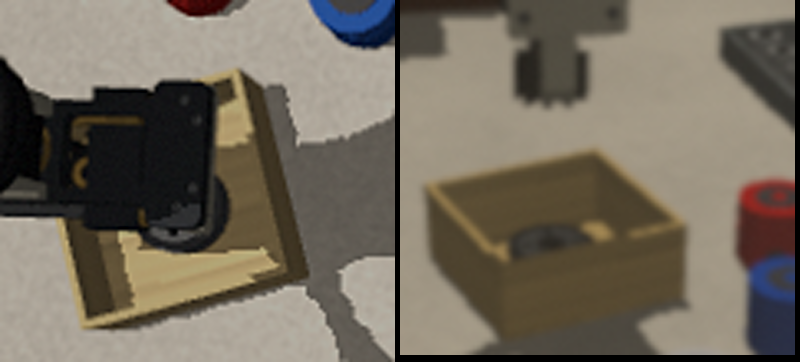

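Run:
```python
from h import *
t=pickle.load(open('top_p3.pkl','rb'));s=pickle.load(open('side_p3.pkl','rb'))
R=[ring(.5131,.3109,.025,.032)]
draw(t,R,85,160,145,220,6,'pics/a.png');draw(s,R,200,110,260,145,6,'pics/b.png')
a,b=cv2.imread('pics/a.png'),cv2.imread('pics/b.png')
cv2.imwrite('pics/fit.png',np.hstack([a,cv2.copyMakeBorder(b,0,a.shape[0]-b.shape[0],5,0,cv2.BORDER_CONSTANT)]))
```

```text
(no output)
```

View pics/fit.png

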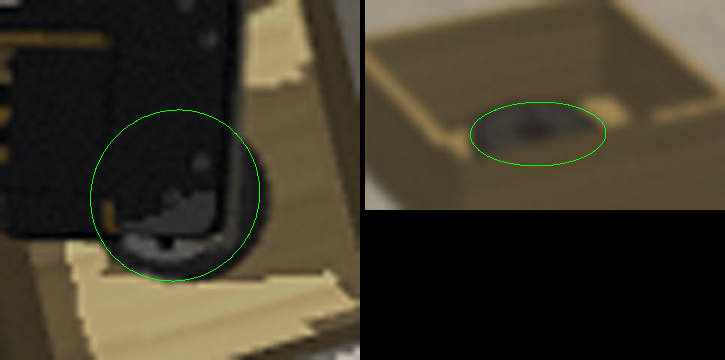

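The overlays match the pulley in both views, so the expected position (0.5131, 0.3109) holds. Next I lower the impeller onto it.

Request:
apply_moves(rows=[{"xyz":[-0.5,-1,30],"turn":0},{"xyz":[0,0,35],"turn":0},{"xyz":[0,0,25],"turn":0},{"xyz":[0,0,12],"turn":0},{"xyz":[0,0,6],"turn":0},{"xyz":[0,0,0],"turn":0},{"xyz":[0,0,0],"turn":0}])

```text
time: 14.9
tool_pos: [0.5138, 0.3119, 0.0392]
tool_rot: [-3.141, -0.002, -0.0]
contact_force: [1.3, -0.0, -0.9]
opening: 0.0517
```

Request:
apply_moves(rows=[{"xyz":[0,1,3],"turn":0},{"xyz":[0,0,2],"turn":0},{"xyz":[0,0,1],"turn":0},{"xyz":[0,0,0],"turn":0},{"xyz":[0,0,0],"turn":0}])

```text
time: 15.52
tool_pos: [0.5132, 0.3107, 0.0322]
tool_rot: [3.142, -0.0, -0.0]
contact_force: [0.0, -0.4, -0.8]
opening: 0.0515
```

Request:
apply_moves(rows=[{"xyz":[0.4,0,0.7],"turn":0},{"xyz":[0,0,0],"turn":0},{"xyz":[0,0,0],"turn":0}])

```text
time: 15.9
tool_pos: [0.5137, 0.3108, 0.0316]
tool_rot: [-3.142, -0.0, -0.0]
contact_force: [-0.0, -0.6, 1.3]
opening: 0.0517
```

Request:
apply_moves(rows=[{"xyz":[0,0,0.3],"turn":0},{"xyz":[0,0,0],"turn":0},{"xyz":[0,0,0],"turn":0},{"xyz":[0,0,0],"turn":0},{"xyz":[0,0,-10],"turn":0},{"xyz":[0,0,-30],"turn":0},{"xyz":[0,0,-40],"turn":0},{"xyz":[0,0,-30],"turn":0},{"xyz":[0,0,-10],"turn":0}], gripper=0.74)

```text
time: 17.02
tool_pos: [0.5145, 0.3112, 0.1538]
tool_rot: [-3.14, -0.004, -0.0]
contact_force: [-0.0, -0.2, -0.3]
opening: 0.0679
```

Request:
apply_moves(rows=[{"xyz":[8,30,0],"turn":0},{"xyz":[10,40,0],"turn":0},{"xyz":[10,40,0],"turn":0},{"xyz":[10,40,0],"turn":0},{"xyz":[10,40,0],"turn":0},{"xyz":[6,24,0],"turn":0},{"xyz":[3,10,0],"turn":0},{"xyz":[0,0,0],"turn":0},{"xyz":[0,0,0],"turn":0}], gripper=1)

```text
time: 18.15
tool_pos: [0.5702, 0.0877, 0.151]
tool_rot: [-3.141, 0.001, 0.001]
contact_force: [-0.1, 0.2, -0.6]
opening: 0.0919
```

Run:
```python
from h import *
from cell import robot
R=[ring(.5131,.3109,.025,.032),ring(.5131,.3109,.053,.026),ring(.570,.087,.048,.03)]
o=[]
for n,b,k in(('top',(60,130,180,240),3.3),('side',(190,90,310,190),3.3)):
    c=robot.read_camera(n);draw(c,R,*b,k,'pics/x.png');o.append(cv2.imread('pics/x.png'))
H=max(i.shape[0] for i in o);cv2.imwrite('pics/p4.png',np.hstack([cv2.copyMakeBorder(i,0,H-i.shape[0],0,4,cv2.BORDER_CONSTANT) for i in o]))
```

```text
(no output)
```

View pics/p4.png

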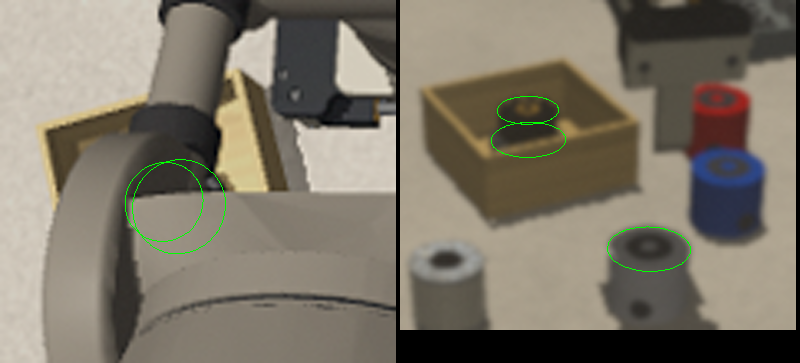

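The impeller sits on the pulley inside the box (side view, (527,108), matching the outline). The piston also matches at (648,248). Next I grip the piston.

Request:
apply_moves(rows=[{"xyz":[0,0,35],"turn":0},{"xyz":[0,0,35],"turn":0},{"xyz":[0,0,35],"turn":0},{"xyz":[0,0,20],"turn":0},{"xyz":[0,0,10],"turn":0},{"xyz":[0,0,0],"turn":0},{"xyz":[0,0,0],"turn":0}])

```text
time: 19.12
tool_pos: [0.5713, 0.0869, 0.0172]
tool_rot: [3.142, -0.002, 0.0]
contact_force: [-0.7, 0.6, 0.2]
opening: 0.092
```

Request:
apply_moves(rows=[{"xyz":[0,0,0],"turn":0},{"xyz":[0,0,0],"turn":0},{"xyz":[0,0,0],"turn":0},{"xyz":[0,0,0],"turn":0},{"xyz":[0,0,0],"turn":0},{"xyz":[0,0,0],"turn":0},{"xyz":[0,0,0],"turn":0}], gripper=0.3, newtons=30)

```text
time: 20.0
tool_pos: [0.5706, 0.0866, 0.0163]
tool_rot: [3.141, -0.0, -0.0]
contact_force: [-1.0, -0.7, 3.4]
opening: 0.0597
```

Request:
apply_moves(rows=[{"xyz":[0,0,-10],"turn":0},{"xyz":[0,0,-30],"turn":0},{"xyz":[0,0,-40],"turn":0},{"xyz":[0,0,-40],"turn":0},{"xyz":[1,16,-20],"turn":0},{"xyz":[2,30,0],"turn":0},{"xyz":[2,40,0],"turn":0},{"xyz":[2,40,0],"turn":0},{"xyz":[2,40,0],"turn":0},{"xyz":[3,40,0],"turn":0}])

```text
time: 21.25
tool_pos: [0.582, -0.1204, 0.1561]
tool_rot: [-3.141, 0.001, -0.0]
contact_force: [0.2, -0.4, -4.0]
opening: 0.0594
```

Request:
apply_moves(rows=[{"xyz":[3,40,0],"turn":0},{"xyz":[3,40,0],"turn":0},{"xyz":[3,40,0],"turn":0},{"xyz":[2,30,0],"turn":0},{"xyz":[0,22,0],"turn":0},{"xyz":[0,12,0],"turn":0},{"xyz":[0,0,0],"turn":0},{"xyz":[0,0,0],"turn":0},{"xyz":[0,0,0],"turn":0}])

```text
time: 22.38
tool_pos: [0.5937, -0.3022, 0.1564]
tool_rot: [-3.141, -0.0, 0.001]
contact_force: [-0.7, 0.5, -3.2]
opening: 0.0596
```

Run:
```python
from h import *
from cell import robot
s=robot.observe();print(s['time'],s['tool_pos'],s['opening'])
R=[box(.536,-.304,np.radians(-.7),.205,.14,.058),box(.5935,-.3047,np.radians(-.7),.08,.13,.058),box(.4935,-.3035,np.radians(-.7),.11,.13,.058),ring(.5131,.3109,.053,.026),ring(.5131,.3109,.025,.032)]
o=[]
for n,b,k in(('top',(345,130,445,245),3.3),('side',(200,170,385,360),2.3)):
    c=robot.read_camera(n);draw(c,R,*b,k,'pics/x.png');o.append(cv2.imread('pics/x.png'))
    if n=='top': draw(c,R,70,140,160,240,3.3,'pics/x.png');o.insert(0,cv2.imread('pics/x.png'))
H=max(i.shape[0] for i in o);i=np.hstack([cv2.copyMakeBorder(i,0,H-i.shape[0],0,4,cv2.BORDER_CONSTANT) for i in o]);k=min(1,800/i.shape[1]);cv2.imwrite('pics/p5.png',cv2.resize(i,None,fx=k,fy=k))
```

```text
22.375 [ 0.59368128 -0.30224072  0.15642275] 0.059587001954034526
```

View pics/p5.png

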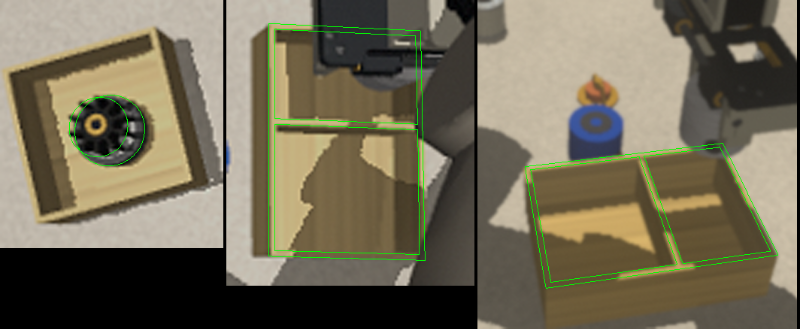

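The impeller is centred on the pulley (left panel). The piston hangs over the narrow compartment and the box outline fits within about 2 mm. Next I lower it.

Request:
apply_moves(rows=[{"xyz":[0,1,30],"turn":0},{"xyz":[0,0,35],"turn":0},{"xyz":[0,0,35],"turn":0},{"xyz":[0,0,18],"turn":0},{"xyz":[0,0,8],"turn":0},{"xyz":[0,0,3],"turn":0},{"xyz":[0,0,0],"turn":0},{"xyz":[0,0,0],"turn":0}])

```text
time: 23.48
tool_pos: [0.594, -0.3047, 0.0284]
tool_rot: [3.14, -0.002, -0.0]
contact_force: [0.9, 0.3, -3.5]
opening: 0.0595
```

Request:
apply_moves(rows=[{"xyz":[0,0,3],"turn":0},{"xyz":[0,0,2],"turn":0},{"xyz":[0,0,1],"turn":0},{"xyz":[0,0,0.5],"turn":0},{"xyz":[0,0,0],"turn":0},{"xyz":[0,0,0],"turn":0}])

```text
time: 24.22
tool_pos: [0.5934, -0.3042, 0.0213]
tool_rot: [3.141, 0.0, -0.0]
contact_force: [-4.0, 2.8, 5.4]
opening: 0.0598
```

Request:
apply_moves(rows=[{"xyz":[0,0,0],"turn":0},{"xyz":[0,0,0],"turn":0},{"xyz":[0,0,0],"turn":0},{"xyz":[0,0,0],"turn":0},{"xyz":[0,0,-10],"turn":0},{"xyz":[0,0,-30],"turn":0},{"xyz":[0,0,-40],"turn":0},{"xyz":[0,0,-40],"turn":0},{"xyz":[0,0,-10],"turn":0}], gripper=0.77)

```text
time: 25.35
tool_pos: [0.5948, -0.3052, 0.1548]
tool_rot: [3.138, -0.006, -0.0]
contact_force: [-0.2, 0.5, 0.3]
opening: 0.0704
```

Request:
apply_moves(rows=[{"xyz":[-13,-30,0],"turn":0},{"xyz":[-17,-40,0],"turn":0},{"xyz":[-17,-40,0],"turn":0},{"xyz":[-17,-40,0],"turn":0},{"xyz":[-17,-40,0],"turn":0},{"xyz":[-17,-40,0],"turn":0},{"xyz":[-17,-40,0],"turn":0},{"xyz":[-17,-40,0],"turn":0},{"xyz":[-17,-40,0],"turn":0},{"xyz":[-13,-30,0],"turn":0}], gripper=1)

```text
time: 26.6
tool_pos: [0.4302, 0.0771, 0.1502]
tool_rot: [-3.142, 0.001, 0.0]
contact_force: [0.9, -0.0, -0.3]
opening: 0.0919
```

Request:
apply_moves(rows=[{"xyz":[-6,-15,0],"turn":0},{"xyz":[0,0,0],"turn":0},{"xyz":[0,0,0],"turn":0},{"xyz":[0,0,0],"turn":0}])

```text
time: 27.1
tool_pos: [0.426, 0.0899, 0.1506]
tool_rot: [3.141, -0.0, -0.002]
contact_force: [0.2, -0.0, -0.3]
opening: 0.0919
```

```bash
python3 snap.py p6 170,110,440,250 140,130,390,360
```

```text
27.2 [0.42585526 0.09007195 0.15061176] 0.0917838795125071
```

View pics/p6.png

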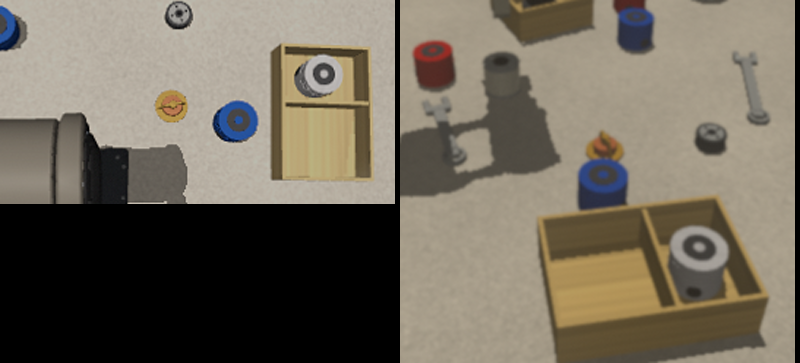

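The piston stands crown up in the narrow compartment: top view (318,75), side view (698,255). Next is the filter.

Request:
apply_moves(rows=[{"xyz":[0,0,35],"turn":0},{"xyz":[0,0,35],"turn":0},{"xyz":[0,0,35],"turn":0},{"xyz":[0,0,20],"turn":0},{"xyz":[0,0,10],"turn":0},{"xyz":[0,0,0],"turn":0},{"xyz":[0,0,0],"turn":0}])

```text
time: 28.08
tool_pos: [0.4262, 0.0907, 0.0164]
tool_rot: [3.142, -0.001, -0.0]
contact_force: [1.0, -0.2, -0.5]
opening: 0.0916
```

Request:
apply_moves(rows=[{"xyz":[0,0,0],"turn":0},{"xyz":[0,0,0],"turn":0},{"xyz":[0,0,0],"turn":0},{"xyz":[0,0,0],"turn":0},{"xyz":[0,0,0],"turn":0},{"xyz":[0,0,0],"turn":0},{"xyz":[0,0,0],"turn":0}], gripper=0.3, newtons=18)

```text
time: 28.95
tool_pos: [0.4256, 0.0907, 0.0158]
tool_rot: [3.141, -0.0, -0.0]
contact_force: [0.2, -0.3, 2.5]
opening: 0.0551
```

Request:
apply_moves(rows=[{"xyz":[0,0,-10],"turn":0},{"xyz":[0,0,-30],"turn":0},{"xyz":[0,0,-40],"turn":0},{"xyz":[0,0,-40],"turn":0},{"xyz":[3,16,-20],"turn":0},{"xyz":[6,30,0],"turn":0},{"xyz":[7,40,0],"turn":0},{"xyz":[7,40,0],"turn":0},{"xyz":[7,40,0],"turn":0},{"xyz":[7,40,0],"turn":0}])

```text
time: 30.2
tool_pos: [0.4624, -0.1165, 0.1562]
tool_rot: [3.142, -0.0, -0.0]
contact_force: [0.3, 0.7, -1.3]
opening: 0.0548
```

Request:
apply_moves(rows=[{"xyz":[7,40,0],"turn":0},{"xyz":[7,40,0],"turn":0},{"xyz":[7,40,0],"turn":0},{"xyz":[5,32,0],"turn":0},{"xyz":[4,22,0],"turn":0},{"xyz":[1,13,0],"turn":0},{"xyz":[0,0,0],"turn":0},{"xyz":[0,0,0],"turn":0},{"xyz":[0,0,0],"turn":0}])

```text
time: 31.32
tool_pos: [0.4935, -0.3014, 0.1559]
tool_rot: [-3.142, 0.0, 0.001]
contact_force: [0.2, -1.1, -1.2]
opening: 0.0549
```

Request:
apply_moves(rows=[{"xyz":[0,0,30],"turn":0},{"xyz":[0,0,30],"turn":0},{"xyz":[0,0,0],"turn":0},{"xyz":[0,0,0],"turn":0}])

```text
time: 31.82
tool_pos: [0.4941, -0.3024, 0.0969]
tool_rot: [3.141, -0.001, 0.0]
contact_force: [0.5, 0.2, -0.7]
opening: 0.0547
```

Request:
apply_moves(rows=[{"xyz":[0,1,30],"turn":0},{"xyz":[0,0,25],"turn":0},{"xyz":[0,0,10],"turn":0},{"xyz":[0,0,4],"turn":0},{"xyz":[0,0,0],"turn":0},{"xyz":[0,0,0],"turn":0}])

```text
time: 32.58
tool_pos: [0.494, -0.3037, 0.0277]
tool_rot: [3.14, -0.001, -0.0]
contact_force: [0.2, -0.8, -0.6]
opening: 0.0547
```

Request:
apply_moves(rows=[{"xyz":[0,0,3],"turn":0},{"xyz":[0,0,2],"turn":0},{"xyz":[0,0,1],"turn":0},{"xyz":[0,0,0],"turn":0},{"xyz":[0,0,0],"turn":0}])

```text
time: 33.2
tool_pos: [0.4934, -0.3032, 0.0208]
tool_rot: [-3.142, 0.0, -0.0]
contact_force: [-0.9, 0.0, 0.7]
opening: 0.0547
```

Request:
apply_moves(rows=[{"xyz":[0,0,0.5],"turn":0},{"xyz":[0,0,0],"turn":0},{"xyz":[0,0,0],"turn":0}])

```text
time: 33.58
tool_pos: [0.4934, -0.3032, 0.0208]
tool_rot: [3.141, -0.0, -0.0]
contact_force: [-2.3, 1.9, 4.9]
opening: 0.0546
```

Request:
apply_moves(rows=[{"xyz":[0,0,0],"turn":0},{"xyz":[0,0,0],"turn":0},{"xyz":[0,0,0],"turn":0},{"xyz":[0,0,0],"turn":0},{"xyz":[0,0,-10],"turn":0},{"xyz":[0,0,-30],"turn":0},{"xyz":[0,0,-40],"turn":0},{"xyz":[0,0,-40],"turn":0},{"xyz":[0,0,-30],"turn":0}], gripper=0.74)

```text
time: 34.7
tool_pos: [0.4938, -0.3035, 0.173]
tool_rot: [3.14, -0.002, -0.0]
contact_force: [-0.7, -0.2, 0.2]
opening: 0.0681
```

Request:
apply_moves(rows=[{"xyz":[-20,10,0],"turn":0},{"xyz":[-35,20,0],"turn":0},{"xyz":[-40,20,0],"turn":0},{"xyz":[-40,20,0],"turn":0},{"xyz":[-40,20,0],"turn":0},{"xyz":[-40,20,0],"turn":0},{"xyz":[-20,10,0],"turn":0},{"xyz":[0,0,0],"turn":0},{"xyz":[0,0,0],"turn":0}])

```text
time: 35.83
tool_pos: [0.2583, -0.4227, 0.1697]
tool_rot: [-3.141, 0.0, -0.001]
contact_force: [-0.1, 0.1, -0.1]
opening: 0.0681
```

Run:
```python
from h import *
from cell import robot
s=robot.observe();print(s['time'],s['tool_pos'],s['contact_force'])
o=[]
for n in('top','side'):
    c=robot.read_camera(n);f=c['frame'];o.append(cv2.resize(f,(400,300)))
    if n=='top': o2=[(70,140,160,240),(340,130,440,245)]
    else: o2=[(190,95,265,160),(215,245,380,365)]
    o[-1]=np.vstack([o[-1],np.hstack([cv2.resize(f[b:d,a:c_],(200,300),interpolation=3) if n=='top' else cv2.resize(f[b:d,a:c_],(200,300),interpolation=3) for a,b,c_,d in o2])])
cv2.imwrite('pics/end.png',np.hstack(o))
```

```text
35.825 [ 0.25826805 -0.4226598   0.16973628] [-0.09687812  0.08850774 -0.12453359]
```

View pics/end.png

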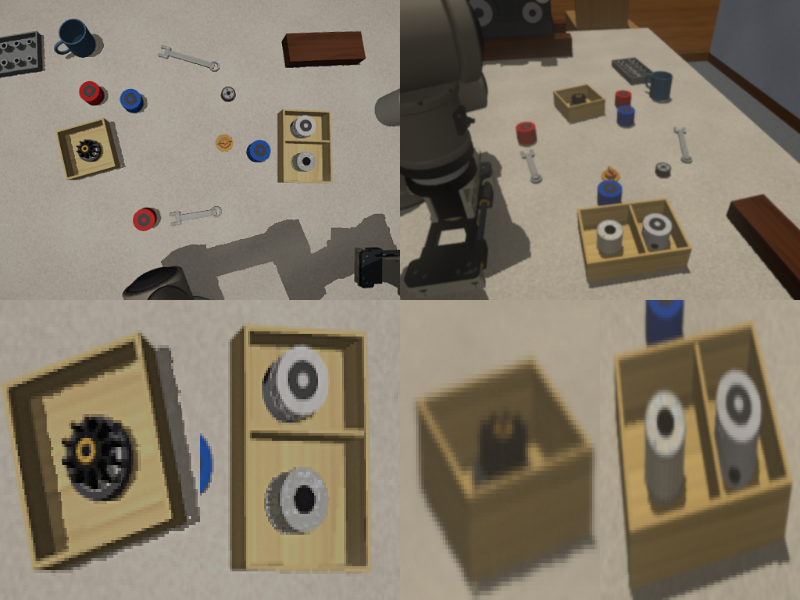

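All four parts stand in place. The impeller is on the pulley at (98,455), the piston is in the narrow compartment at (300,380), and the filter is in the wide one at (297,500). The small pulley and thermostat have not moved and the arm is clear, so I'm handing in.

```bash
python3 -c "
from cell import robot
print(robot.hand_in())"
```

```text
the job is handed in; nothing more can be done
None
```

Both kits are made up and handed in at about 36 s of the 106 s allowed.

- **Square box:** the large pulley lies flat on the bottom, with the impeller flat and centred on top of it.
- **Divided box:** the piston stands crown up in the narrower compartment and the filter stands upright in the wider one.
- **Placing:** I lowered each part until it touched, then released it. The highest force read at these points was about 7 N, against limits of 40 N and 120 N.

The last pictures show all four parts in place and upright. The small pulley, the thermostat and the coloured look-alikes are where they were, and the arm is well clear. By the given sizes, the tallest part (the filter) tops out about 3 mm below the rim.

The two cameras disagreed by up to about 3 mm on part positions, and my box outlines were off by about 2–3 mm before correction. Both stayed within the clearances, and no check failed. I viewed 10 pictures of the 14 budgeted.

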